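# Load the sleeve tester and start the test

## Robot

A 6-joint arm with a two-finger parallel gripper is mounted at the origin on the work surface. World frame = base frame: x ahead of the robot, y to its left, z up, the work surface at z = 0. Lengths are in m, angles in rad, forces in N, time in s.
With the tool pointing down it reaches from about 0.275 to 0.75 m from the base axis. Payload 10.2 kg.
Tool frame: the origin (TCP) lies midway between the tips of the shut fingers; the grasp point (between the pads) lies 19 mm behind it; z points along the fingers, y is the line along which they close (so a half turn about z gives the same grasp; the last joint's range is limited). The gripper opens to 85 mm and grips with 20 to 120 N. Pads are 22 mm wide; open, the fingers measure 114 mm over their backs; the gripper's body (76 mm by 85 mm) begins 54 mm behind the grasp point. The pads swing forward as they close: fully open they stand 13 mm farther back than shut.
Start: joints at [0.934, 0.313, 1.498, -0, 1.331, -0.223], TCP at [0.211, 0.481, 0.231] pointing down, gripper open.
Joint ranges: [-2.94, 2.94], [-0.97, 2.17], [0.19, 2.56], [-1.23, 4.37], [0.02, 3.11], [-2.88, 2.88]. Speed limits (rad/s): [2.39, 2.39, 3.01, 3.14, 3.14, 3.14].

## Interface

Orientations are given as a unit quaternion [w, x, y, z].
In Python, from cell import * gives the robot as it stands.
- The arm moves only by the tool jog_arm, never from a script. Its argument "commands" is a list that holds one entry, the list of rows, each a list of 7 numbers: the shift along the world's x, y, z in mm, then the turn, a rotation vector about the world's x, y, z in degrees, then the opening, from 0 (shut) to 1 (fully open). In form: [[[dx, dy, dz, ax, ay, az, fingers], ...]]. A call has 1 to 20 rows; each row shifts and turns the commanded pose from where the row before left it; what a row does not reach is not made up. A row lasts 1/8 s, in which the tool goes at most 62.5 mm and 10.7 degrees, less where a joint would pass 70% of its speed; a pose out of reach is approached as far as the arm can. A call is refused whole if a number of a shift passes 62.5 or a number of a turn 10.7, either way. A call with a gripper value outside its range is refused whole. The fingers move at their own pace and stop on an object; "grip_force" is the grip in N (left out, the last holds). Time passes only in rows, so rows that do not move let the fingers close. It gives the time, the measured TCP pose, the force, the opening and the grip force at its end, in the units of the state.
- state(): the state, without advancing time (a new reading comes with each control period).
- capture(name): name is "scene" or "top"; returns a dict with "img" (384x512x3 uint8, red, green, blue), "range_z" (384x512 float32, m along the optical axis (not along the pixel's ray), 0 where there is no reading), "vfov" (degrees; the focal length in pixels is half the picture's height over the tangent of half this angle, whatever the lens; pixels are square), "cx", "cy" (the principal point, pixels), "dist" ([k1, k2, p1, p2, k3] as OpenCV has them; the pictures are not rectified), "world_to_cam" (4x4, takes a point from world to camera coordinates). Camera axes: x right, y down, z forward; pixel columns grow to the right and rows downward; lengths in m; the calibration is good to about 2 mm. A picture is of the moment at which its call begins.
- job_done(): hands the job in; it is judged then, once.
Trained networks look in the newest picture that a camera, given by its name, has taken for a name from the list of things; names that differ only in an ending like _2 or _b are one class to them, and where a whole thing is asked for, a point or a joint stands for the part that bears it (a point fixed in the world has none). Each returns a list of dicts, best first, with "score" (0 to 1); they miss things now and then, are a little off and sometimes report something else, mostly with a low value. They report only what shows in the picture. A call takes as long as a camera call.
- search_frame(name, camera): "box" ([left, top, right, bottom] as shares, 0 to 1, of the picture: columns of its width, rows of its height, round what is visible of it).
- mark_of(name, camera): "centre" ([column, row] as shares, 0 to 1, of the picture: columns of its width, rows of its height: a listed point, or the origin of a listed thing).
The state is a dict: "t": time; "qpos": joint angles; "qd": joint speeds; "tau": joint torques, N m; "eef_pos": TCP position; "orientation": TCP orientation; "wrist_force": force on the tool from outside, world axes, zero at the start; "ft_torque": the same for the moment, N m; "finger_gap": finger opening in m; "finger_force": force on a finger pad.
Only numpy, scipy, OpenCV 4.12 (cv2) and the standard library are available. Lean on these libraries where they do the work, as an engineer would, in place of code of your own. Each camera call takes 0.05 s, during which the arm holds its last target. There are 200 camera calls.

## Task

Set up the insulation test: push every loose white sleeve, flange down, fully down onto a brass post of the test fixture, one sleeve to a post, and then swing the contact bar down until it rests home in its catch. After that, turn the unmarked selector on the tester box anticlockwise to its end stop, then three clicks clockwise from there, and finally press the push button fully in and let it come out. Leave the cells and the other things on the bench where they are.

Things in the scene. Friction and masses are not known exactly. Their poses are not given: they have to be found in the camera images.
- sleeve0_mid (a point): A rigid, plain white insulating sleeve standing upright on the bench: a tube open at both ends, 28 mm outside, 21 mm inside, 44 mm high, with a foot flange 42 mm across and 5 mm thick; about 30 g. This point is on its axis, half-way up (22 mm above its underside); z is the axis, up. Three or four are present; an absent one reads None. Any sleeve goes on any post, flange down.
- sleeve1_mid (a point): A rigid, plain white insulating sleeve standing upright on the bench: a tube open at both ends, 28 mm outside, 21 mm inside, 44 mm high, with a foot flange 42 mm across and 5 mm thick; about 30 g. This point is on its axis, half-way up (22 mm above its underside); z is the axis, up. Three or four are present; an absent one reads None. Any sleeve goes on any post, flange down.
- sleeve2_mid (a point): A rigid, plain white insulating sleeve standing upright on the bench: a tube open at both ends, 28 mm outside, 21 mm inside, 44 mm high, with a foot flange 42 mm across and 5 mm thick; about 30 g. This point is on its axis, half-way up (22 mm above its underside); z is the axis, up. Three or four are present; an absent one reads None. Any sleeve goes on any post, flange down.
- sleeve3_mid (a point): A rigid, plain white insulating sleeve standing upright on the bench: a tube open at both ends, 28 mm outside, 21 mm inside, 44 mm high, with a foot flange 42 mm across and 5 mm thick; about 30 g. This point is on its axis, half-way up (22 mm above its underside); z is the axis, up. Three or four are present; an absent one reads None. Any sleeve goes on any post, flange down.
- post0 (a point): Brass post of the test fixture, at x -40, y +28 mm from the middle of its four posts: 18 mm in diameter, 32 mm tall, top 5 mm coned to 10 mm, on a black plate 12 mm thick, 140 x 220 mm. This point: the post's foot on its axis, on the plate's top; z up, y towards the hinge, x across. A sleeve fully on rests on the plate, its centre 22 mm above this point.
- post1 (a point): Brass post of the test fixture, at x +40, y +28 mm from the middle of its four posts: 18 mm in diameter, 32 mm tall, top 5 mm coned to 10 mm, on a black plate 12 mm thick, 140 x 220 mm. This point: the post's foot on its axis, on the plate's top; z up, y towards the hinge, x across. A sleeve fully on rests on the plate, its centre 22 mm above this point.
- post2 (a point): Brass post of the test fixture, at x -40, y -28 mm from the middle of its four posts: 18 mm in diameter, 32 mm tall, top 5 mm coned to 10 mm, on a black plate 12 mm thick, 140 x 220 mm. This point: the post's foot on its axis, on the plate's top; z up, y towards the hinge, x across. A sleeve fully on rests on the plate, its centre 22 mm above this point.
- post3 (a point): Brass post of the test fixture, at x +40, y -28 mm from the middle of its four posts: 18 mm in diameter, 32 mm tall, top 5 mm coned to 10 mm, on a black plate 12 mm thick, 140 x 220 mm. This point: the post's foot on its axis, on the plate's top; z up, y towards the hinge, x across. A sleeve fully on rests on the plate, its centre 22 mm above this point.
- bar_hinge (a point): Hinge axis of the contact bar, 55 mm above the plate's top, 100 mm in +y of the middle of the four posts; axes as for the posts; the hinge axis lies along x. The hinge tower is 34 mm wide and rises 81 mm above the bench; the catch, a two-pronged aluminium fork, stands 62 mm in -y of the middle of the posts and is 86 mm high.
- bar (a joint): Contact bar: flat steel, 12 mm wide, 10 mm thick, 202 mm long, with two cross arms 104 mm long. 0 rad: closed, level over the posts in its catch, its arms 7 mm over sleeves that are fully on. Grows as the free end rises; 1.57 is upright, 2.2 the limit, leaning away from the posts. Stiff hinge (0.3 N m): it stays where it is left. Starts open at 1.8 to 2.05.
- bar_handle (a point): Grip point on the bar's handle: a round black stub, 12 mm in diameter, sticking out sideways from the bar's free end to 54 mm from the bar's middle, parallel to the hinge axis, towards -x of the posts' frame. The point: on the stub's axis, 36 mm from the bar's middle, 190 mm from the hinge axis. It can be pinched from above at every angle of the bar.
- selector_grip (a point): The unmarked selector knob on top of the grey tester box (150 x 170 x 70 mm): a black disc of 44 mm with a grip bar 42 mm long, 14 mm wide, standing up 39 mm above the box top. This point is on the knob's upright axis, 28 mm above the box top, 11 mm below the bar's top; x lies along the grip bar.
- selector (a joint): Turn of the selector: 0 at its anticlockwise end stop (seen from above), growing clockwise (seen from above). It clicks every 25 degrees (0.436 rad), six clicks from stop to stop, and is drawn into the nearest click when let go; about 0.08 N m to pass a click. It starts three to five clicks from the anticlockwise stop.
- button_top (a point): Middle of the top of the round metal push button (26 mm) on the tester box, 80 mm from the selector's axis, its top 22 mm above the box top.
- button (a joint): Travel of the push button: 0 out, 0.006 m fully pressed; about 5 N presses it home, a spring returns it.
- cell0_mid (a point): A bystander: bare purple battery cell standing upright, 21 mm in diameter, 70 mm tall, solid, 70 g; not a sleeve, leave it alone. This point is its centre, half-way up.
- cell1_mid (a point): A bystander: bare purple battery cell standing upright, 21 mm in diameter, 70 mm tall, solid, 70 g; not a sleeve, leave it alone. This point is its centre, half-way up.
- tape: A bystander: yellow tape roll 84 mm across, 19 mm high, flat on the bench; origin at the centre of its underside.
- driver: A bystander: screwdriver lying on the bench at the far side.
- jar: A bystander: jar 60 mm across and 80 mm tall at the far side; origin under its centre.
- block: A bystander: small blue cell holder plate 66 x 44 x 12 mm lying at the far side; origin under its centre.

How it is judged:
On the way, in this order (a step that is already met when the one before it is completed fails the run):
1. every sleeve present is fully down on a post, the bar still open (((horizontal distance between sleeve0_mid and post0 below 0.006 m and z of sleeve0_mid in the frame of post0 below 0.026 m) or (horizontal distance between sleeve0_mid and post1 below 0.006 m and z of sleeve0_mid in the frame of post1 below 0.026 m) or (horizontal distance between sleeve0_mid and post2 below 0.006 m and z of sleeve0_mid in the frame of post2 below 0.026 m) or (horizontal distance between sleeve0_mid and post3 below 0.006 m and z of sleeve0_mid in the frame of post3 below 0.026 m)) and angle between each of sleeve0_mid, sleeve1_mid, sleeve2_mid, sleeve3_mid's own z axis and vertical below 0.15 rad and ((horizontal distance between sleeve1_mid and post0 below 0.006 m and z of sleeve1_mid in the frame of post0 below 0.026 m) or (horizontal distance between sleeve1_mid and post1 below 0.006 m and z of sleeve1_mid in the frame of post1 below 0.026 m) or (horizontal distance between sleeve1_mid and post2 below 0.006 m and z of sleeve1_mid in the frame of post2 below 0.026 m) or (horizontal distance between sleeve1_mid and post3 below 0.006 m and z of sleeve1_mid in the frame of post3 below 0.026 m)) and ((horizontal distance between sleeve2_mid and post0 below 0.006 m and z of sleeve2_mid in the frame of post0 below 0.026 m) or (horizontal distance between sleeve2_mid and post1 below 0.006 m and z of sleeve2_mid in the frame of post1 below 0.026 m) or (horizontal distance between sleeve2_mid and post2 below 0.006 m and z of sleeve2_mid in the frame of post2 below 0.026 m) or (horizontal distance between sleeve2_mid and post3 below 0.006 m and z of sleeve2_mid in the frame of post3 below 0.026 m)) and ((horizontal distance between sleeve3_mid and post0 below 0.006 m and z of sleeve3_mid in the frame of post0 below 0.026 m) or (horizontal distance between sleeve3_mid and post1 below 0.006 m and z of sleeve3_mid in the frame of post1 below 0.026 m) or (horizontal distance between sleeve3_mid and post2 below 0.006 m and z of sleeve3_mid in the frame of post2 below 0.026 m) or (horizontal distance between sleeve3_mid and post3 below 0.006 m and z of sleeve3_mid in the frame of post3 below 0.026 m)) and value of joint bar above 0.3 rad), for 0.2 s.
2. the contact bar rests home in its catch (((horizontal distance between sleeve0_mid and post0 below 0.006 m and z of sleeve0_mid in the frame of post0 below 0.026 m) or (horizontal distance between sleeve0_mid and post1 below 0.006 m and z of sleeve0_mid in the frame of post1 below 0.026 m) or (horizontal distance between sleeve0_mid and post2 below 0.006 m and z of sleeve0_mid in the frame of post2 below 0.026 m) or (horizontal distance between sleeve0_mid and post3 below 0.006 m and z of sleeve0_mid in the frame of post3 below 0.026 m)) and angle between each of sleeve0_mid, sleeve1_mid, sleeve2_mid, sleeve3_mid's own z axis and vertical below 0.15 rad and ((horizontal distance between sleeve1_mid and post0 below 0.006 m and z of sleeve1_mid in the frame of post0 below 0.026 m) or (horizontal distance between sleeve1_mid and post1 below 0.006 m and z of sleeve1_mid in the frame of post1 below 0.026 m) or (horizontal distance between sleeve1_mid and post2 below 0.006 m and z of sleeve1_mid in the frame of post2 below 0.026 m) or (horizontal distance between sleeve1_mid and post3 below 0.006 m and z of sleeve1_mid in the frame of post3 below 0.026 m)) and ((horizontal distance between sleeve2_mid and post0 below 0.006 m and z of sleeve2_mid in the frame of post0 below 0.026 m) or (horizontal distance between sleeve2_mid and post1 below 0.006 m and z of sleeve2_mid in the frame of post1 below 0.026 m) or (horizontal distance between sleeve2_mid and post2 below 0.006 m and z of sleeve2_mid in the frame of post2 below 0.026 m) or (horizontal distance between sleeve2_mid and post3 below 0.006 m and z of sleeve2_mid in the frame of post3 below 0.026 m)) and ((horizontal distance between sleeve3_mid and post0 below 0.006 m and z of sleeve3_mid in the frame of post0 below 0.026 m) or (horizontal distance between sleeve3_mid and post1 below 0.006 m and z of sleeve3_mid in the frame of post1 below 0.026 m) or (horizontal distance between sleeve3_mid and post2 below 0.006 m and z of sleeve3_mid in the frame of post2 below 0.026 m) or (horizontal distance between sleeve3_mid and post3 below 0.006 m and z of sleeve3_mid in the frame of post3 below 0.026 m)) and value of joint bar below 0.035 rad), for 0.2 s.
3. the selector is at its anticlockwise end stop (value of joint selector below 0.13 rad), for 0.1 s.
4. the selector is three clicks clockwise of the stop (value of joint selector between 1.16 and 1.46 rad), for 0.3 s.
5. the push button is pressed in, with the bar closed and the selector at three clicks (all of step 4 and value of joint button above 0.0045 m and value of joint bar below 0.035 rad), for 0.05 s.
At the end, for the whole second after the job is handed in: Each sleeve present: within 6 mm of a post's axis, upright to 0.15 rad, lower end within 4 mm of the plate. Bar within 0.035 rad of closed. Selector at the third click (1.16 to 1.46 rad). Button out (within 1.5 mm) (all of step 2 and all of step 4 and value of joint button below 0.0015 m); the robot touches nothing.
It fails at once if a bystander (cell, tape roll, screwdriver, jar or cell holder) is moved more than 40 mm or a cell is knocked over (distance of any of cell0_mid, cell1_mid, tape, driver, jar, block from where it was at the start of the episode above 0.04 m or angle between any of cell0_mid, cell1_mid's own z axis and vertical above 0.6 rad).
Of sleeve0, sleeve1, sleeve2, sleeve3 only 3 to 4 are there at a start; the rules pass over those that are not, and their reading is None.
At some moment in a run one of sleeve0, sleeve1, sleeve2, sleeve3 may be knocked a few centimetres aside while the robot is not near it.
It also fails if it takes over 210 s, if anything falls off the work surface, if the arm or the gripper's body presses on something with over 40 N, if the wrist force passes 120 N, or if a joint passes its speed limit or range.

## Working session

There is one attempt and no reset: what is moved stays moved. The work goes in short steps, Python scripts to look and compute and a tool call to move; the robot and the scene stay as the last step left them, time stands still between calls to the robot, and variables do not carry over. Pictures are saved under pics/ and viewed, at most 14 in all, crops included, and the job is handed in when it is done.

Besides the shell and the picture viewer there is one more tool, called by a JSON object that holds its "method" and its "body", one argument or row to a line. jog_arm: Moves the arm, as the interface text tells. Its arguments: {"type":"object","properties":{"commands":{"type":"array"},"grip_force":{"type":"number"}},"required":["commands"]}

```bash
ls; mkdir -p pics; python3 - <<'E'
from cell import *
import cv2
for n in("scene","top"):
    c=capture(n); cv2.imwrite(f"pics/{n}0.png",c["img"][:,:,::-1]); print(n,c["vfov"],c["cx"],c["cy"],c["dist"],c["world_to_cam"])
print(state())
E
```

```text
pics
scene 50.3667353802842 254.29116068505732 192.14786347494555 [0.01349087 0.         0.         0.         0.        ] [[ 0.12281427  0.99237921  0.01000779 -0.06874351]
 [ 0.71073872 -0.08091215 -0.6987873  -0.36498962]
 [-0.69265224  0.09293398 -0.7152595   1.41065228]
 [ 0.          0.          0.          1.        ]]
top 56.290799013887096 259.9571698462406 195.5996312517141 [-0.02258577  0.          0.          0.          0.        ] [[ 0.0147349  -0.9997288   0.0180333  -0.02079908]
 [-0.99259947 -0.01679921 -0.12026673  0.61540598]
 [ 0.12053706 -0.01612773 -0.99257781  0.8026229 ]
 [ 0.          0.          0.          1.        ]]
{'t': 0.1, 'qpos': array([ 9.33599684e-01,  3.13380369e-01,  1.49835671e+00, -1.79759644e-05,
        1.33101072e+00, -2.23376032e-01]), 'qd': array([ 0.00038593, -0.00255034, -0.00098995,  0.00026751,  0.00190916,
        0.00065921]), 'tau': array([ 1.92666230e-03, -4.12899148e+01, -2.60138905e+01, -2.19626463e-04,
        3.09693271e-03,  1.71739401e-05]), 'eef_pos': array([0.21097007, 0.48049231, 0.23080096]), 'orientation': array([-2.32989492e-04,  2.05434964e-01,  9.78670599e-01, -5.28565872e-04]), 'wrist_force': array([-0.0833281 ,  0.60352702, -0.46483649]), 'ft_torque': array([ 0.03694858,  0.03630789, -0.0298176 ]), 'finger_force': 0.0, 'finger_gap': 0.08513342463956763}
```

View pics/scene0.png

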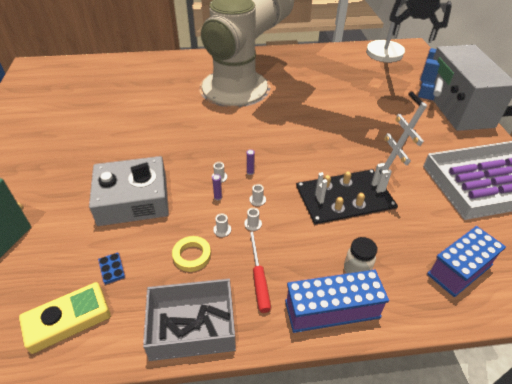

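View pics/top0.png

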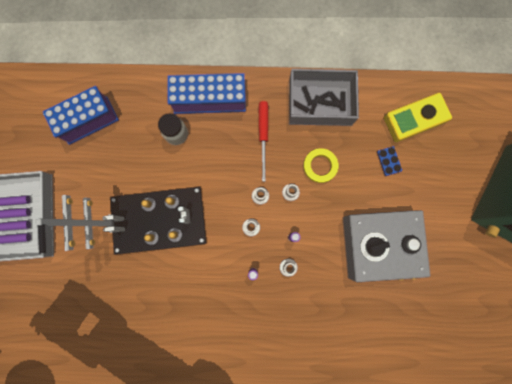

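```bash
cat > h.py <<'E'
from cell import *
import numpy as np, cv2
def cam(n):
    c=capture(n); f=192/np.tan(np.radians(c["vfov"])/2)
    c["K"]=np.array([[f,0,c["cx"]],[0,f,c["cy"]],[0,0,1]]); c["T"]=np.array(c["world_to_cam"]); c["d"]=np.array(c["dist"],float); return c
def at_z(c,u,v,z):   # pixel -> world on plane z
    p=cv2.undistortPoints(np.array([[[u,v]]],float),c["K"],c["d"])[0,0]
    R,t=c["T"][:3,:3],c["T"][:3,3]; o=-R.T@t; r=R.T@np.array([*p,1]); return o+r*(z-o[2])/r[2]
def cloud(c):        # HxWx3 world points
    h,w=c["range_z"].shape; g=np.stack(np.meshgrid(np.arange(w),np.arange(h)),-1).reshape(-1,1,2).astype(float)
    p=cv2.undistortPoints(g,c["K"],c["d"])[:,0]; z=c["range_z"].reshape(-1,1)
    P=np.hstack([p*z,z]); R,t=c["T"][:3,:3],c["T"][:3,3]; W=(P-t)@R; W[z[:,0]==0]=np.nan; return W.reshape(h,w,3)
def pix(c,P):
    R,t=c["T"][:3,:3],c["T"][:3,3]; return cv2.projectPoints(np.array(P,float).reshape(-1,1,3),cv2.Rodrigues(R)[0],t,c["K"],c["d"])[0][:,0]
E
python3 - <<'E'
from h import *
Z=dict(sleeve0_mid=.022,post0=.012,post1=.012,post2=.012,post3=.012,bar_hinge=.067,bar_handle=.24,selector_grip=.098,button_top=.092,cell0_mid=.035)
np.set_printoptions(precision=4,suppress=True)
for n in("top","scene"):
    c=cam(n)
    for k,z in Z.items():
        for m in mark_of(k,n)[:5]:
            u,v=m["centre"][0]*512,m["centre"][1]*384
            if m["score"]>.2: print(n,k,round(m["score"],2),round(u),round(v),at_z(c,u,v,z)[:2])
E
```

```text
top sleeve0_mid 0.58 249 227 [0.5419 0.0127]
top sleeve0_mid 0.29 261 143 [ 0.7462 -0.0127]
top post0 0.91 147 203 [0.5953 0.2583]
top post0 0.73 173 200 [0.6046 0.1978]
top post0 0.67 148 237 [0.5154 0.2516]
top post0 0.64 172 236 [0.5184 0.1969]
top post1 0.91 147 203 [0.5953 0.2583]
top post1 0.73 173 200 [0.6046 0.1978]
top post1 0.67 148 237 [0.5154 0.2516]
top post1 0.64 172 236 [0.5184 0.1969]
top post2 0.91 147 203 [0.5953 0.2583]
top post2 0.73 173 200 [0.6046 0.1978]
top post2 0.67 148 237 [0.5154 0.2516]
top post2 0.64 172 236 [0.5184 0.1969]
top post3 0.91 147 203 [0.5953 0.2583]
top post3 0.73 173 200 [0.6046 0.1978]
top post3 0.67 148 237 [0.5154 0.2516]
top post3 0.64 172 236 [0.5184 0.1969]
top bar_hinge 0.77 110 223 [0.5445 0.3231]
top bar_handle 0.86 44 241 [0.5051 0.3672]
top bar_handle 0.62 288 238 [ 0.5171 -0.0576]
top selector_grip 0.57 382 247 [ 0.5004 -0.2746]
top selector_grip 0.22 253 274 [0.4404 0.0032]
top button_top 0.44 416 243 [ 0.5116 -0.3518]
top cell0_mid 0.66 251 273 [0.4365 0.0061]
top cell0_mid 0.55 112 221 [0.5508 0.332 ]
scene sleeve0_mid 0.59 2
[... 310 characters left out ...]
0.1962]
scene post1 0.69 347 183 [0.5193 0.2487]
scene post1 0.66 337 205 [0.593  0.2015]
scene post2 0.76 358 204 [0.5944 0.2556]
scene post2 0.71 326 181 [0.5074 0.1962]
scene post2 0.69 347 183 [0.5193 0.2487]
scene post2 0.66 337 205 [0.593  0.2015]
scene post3 0.76 358 204 [0.5944 0.2556]
scene post3 0.71 326 181 [0.5074 0.1962]
scene post3 0.69 347 183 [0.5193 0.2487]
scene post3 0.66 337 205 [0.593  0.2015]
scene bar_hinge 0.74 385 170 [0.5393 0.3304]
scene bar_handle 0.7 415 98 [0.4885 0.3773]
scene bar_handle 0.22 258 196 [ 0.7557 -0.0205]
scene selector_grip 0.91 142 169 [ 0.5026 -0.2617]
scene button_top 0.65 108 174 [ 0.5055 -0.3424]
scene cell0_mid 0.55 249 162 [ 0.4333 -0.0002]
```

The pictures show four sleeves, seen from the top camera at about (261,196), (291,192), (251,228) and (289,268). The cells are at (294,237) and (253,274). The fixture is on the left with its hinge towards +y, the bar leans away, and the tester is on the right with the selector at (376,247) and the button at (412,244). Next I'll refine these from the depth data.

```bash
cat > m.py <<'E'
from h import *
from scipy.ndimage import label
np.set_printoptions(precision=4,suppress=True)
def circ(P):
    A=np.c_[2*P,np.ones(len(P))]; s=np.linalg.lstsq(A,(P**2).sum(1),rcond=None)[0]; return s[:2],np.sqrt(s[2]+s[:2]@s[:2])
def comps(c,xr,yr,zr,mn=4):
    W=cloud(c); m=(W[...,0]>xr[0])&(W[...,0]<xr[1])&(W[...,1]>yr[0])&(W[...,1]<yr[1])&(W[...,2]>zr[0])&(W[...,2]<zr[1])
    L,n=label(m,np.ones((3,3))); return [(W[L==i],c["img"][L==i].mean(0)) for i in range(1,n+1) if (L==i).sum()>=mn]
E
python3 - <<'E'
from m import *
for n in("top","scene"):
    c=cam(n)
    print(n,"sleeves/cells")
    for P,col in comps(c,(.36,.72),(-.16,.12),(.036,.085),8):
        T=P[P[:,2]>P[:,2].max()-.006]; print(len(P),P.mean(0),"mid",(T[:,:2].min(0)+T[:,:2].max(0))/2,np.ptp(T[:,:2],axis=0),P[:,2].max(),col.round())
    print("posts")
    for P,col in comps(c,(.44,.68),(.12,.36),(.036,.3),5): print(len(P),P.mean(0),P.min(0),P.max(0),col.round())
    print("box")
    for P,col in comps(c,(.35,.65),(-.45,-.15),(.085,.2),5): print(len(P),P.mean(0),P.min(0),P.max(0),col.round())
    for P,col in comps(c,(.35,.65),(-.45,-.15),(.060,.08),100): print(len(P),P.mean(0),P.min(0),P.max(0),col.round())
    print("bar")
    for P,col in comps(c,(.3,.68),(.3,.55),(.09,.4),5): print(len(P),P.mean(0),P.min(0),P.max(0),col.round())
E
```

```text
top sleeves/cells
59 [ 0.6297 -0.0845  0.0426] mid [ 0.6306 -0.0844] [0.0261 0.026 ] 0.04679259484444176 [178. 171. 158.]
54 [ 0.6204 -0.0104  0.0431] mid [ 0.6198 -0.0098] [0.026  0.0257] 0.047881775769633275 [187. 180. 167.]
52 [0.5434 0.0102 0.0429] mid [0.543  0.0098] [0.0253 0.0253] 0.04707615990205161 [196. 189. 176.]
83 [ 0.521  -0.0877  0.0673] mid [ 0.5214 -0.0887] [0.0199 0.0203] 0.07291114089979683 [161. 141. 160.]
56 [ 0.4485 -0.0805  0.0429] mid [ 0.4491 -0.0806] [0.0248 0.0253] 0.04619276687010751 [184. 178. 165.]
83 [0.4377 0.0042 0.068 ] mid [0.437  0.0043] [0.0197 0.0177] 0.07320149203614368 [174. 153. 174.]
posts
1340 [0.5404 0.3402 0.1517] [0.4884 0.3077 0.0362] [0.5939 0.3599 0.2327] [127. 119. 108.]
47 [0.6012 0.1991 0.0412] [0.5944 0.1916 0.036 ] [0.6089 0.2075 0.0455] [162. 126.  66.]
46 [0.5936 0.2545 0.0417] [0.5866 0.2469 0.036 ] [0.6008 0.2628 0.046 ] [162. 126.  66.]
113 [0.5665 0.159  0.067 ] [0.5496 0.1537 0.0375] [0.5831 0.1674 0.0878] [151. 151. 144.]
49 [0.5221 0.1885 0.0415] [0.5139 0.1804 0.0368] [0.53   0.1971 0.0451] [161. 128.  69.]
52 [0.5146 0.
[... 1424 characters left out ...]
 [0.5249 0.2521 0.044 ] [188. 150.  92.]
198 [0.5636 0.1654 0.0604] [0.5163 0.155  0.036 ] [0.5845 0.1984 0.0869] [160. 150. 135.]
36 [0.597  0.2551 0.0406] [0.5856 0.248  0.0362] [0.6036 0.2633 0.0442] [179. 143.  88.]
37 [0.6044 0.1997 0.0412] [0.5962 0.1926 0.0361] [0.6109 0.2089 0.0466] [181. 145.  89.]
box
194 [ 0.5064 -0.2653  0.1   ] [ 0.4924 -0.2866  0.0852] [ 0.516  -0.2453  0.1105] [45. 44. 44.]
81 [ 0.5115 -0.3457  0.0903] [ 0.4989 -0.3601  0.085 ] [ 0.5216 -0.3338  0.0935] [212. 208. 203.]
2877 [ 0.5192 -0.301   0.0693] [ 0.4264 -0.3923  0.06  ] [ 0.5866 -0.2113  0.08  ] [176. 169. 164.]
bar
989 [0.5413 0.3486 0.1823] [0.4847 0.3225 0.0901] [0.5956 0.3759 0.2601] [145. 132. 121.]
```

{"method": "jog_arm", "body": {
  "commands": [
    [[30,-40.4,-8,0,0,-4.2,0.55],[30,-40.4,-8,0,0,-4.2,0.55],[30,-40.4,-8,0,0,-4.2,0.55],[30,-40.4,-8,0,0,-4.2,0.55],[30,-40.4,-8,0,0,-4.2,0.55],[30,-40.4,-8,0,0,-4.2,0.55],[30,-40.4,-8,0,0,-4.2,0.55],[30,-40.4,-8,0,0,-4.2,0.55],[30,-40.4,-8,0,0,-4.2,0.55],[30,-40.4,-8,0,0,-4.2,0.55],[30,-40.4,-8,0,0,-4.2,0.55],[30,-40.4,-8,0,0,-4.2,0.55],[30,-40.4,-8,0,0,-4.2,0.55],[30,-40.4,-7,0,0,-4.2,0.55],[0,0,0,0,0,0,0.55],[0,0,0,0,0,0,0.55]]
  ],
  "grip_force": 30
}}

```text
t: 3.3
eef_pos: [0.6308, -0.0845, 0.1201]
orientation: [-0.0, 0.659, 0.752, -0.0]
wrist_force: [-0.5, -0.1, 0.0]
finger_gap: 0.0474
finger_force: 0.0
```

{"method": "jog_arm", "body": {
  "commands": [
    [[0,0,-30,0,0,0,0.55],[0,0,-30,0,0,0,0.55],[0,0,-28,0,0,0,0.55],[0,0,-20,0,0,0,0.55],[0,0,0,0,0,0,0.55],[0,0,0,0,0,0,0.15],[0,0,0,0,0,0,0.15],[0,0,0,0,0,0,0.15],[0,0,0,0,0,0,0.15],[0,0,0,0,0,0,0.15],[0,0,20,0,0,0,0.15],[0,0,30,0,0,0,0.15],[0,0,38,0,0,0,0.15],[0,0,30,0,0,0,0.15],[0,0,0,0,0,0,0.15]]
  ]
}}

```text
t: 5.18
eef_pos: [0.6322, -0.0853, 0.1338]
orientation: [0.003, 0.659, 0.752, 0.001]
wrist_force: [0.1, 0.5, -0.3]
finger_gap: 0.027
finger_force: 29.7
```

{"method": "jog_arm", "body": {
  "commands": [
    [[-3.6,33.9,0,0,0,0,0.15],[-3.6,33.9,0,0,0,0,0.15],[-3.6,33.9,0,0,0,0,0.15],[-3.6,33.9,0,0,0,0,0.15],[-3.6,33.9,0,0,0,0,0.15],[-3.6,33.9,0,0,0,0,0.15],[-3.6,33.9,0,0,0,0,0.15],[-3.6,33.9,0,0,0,0,0.15],[-3.6,33.9,0,0,0,0,0.15],[-3.9,34.1,0,0,0,0,0.15],[0,0,0,0,0,0,0.15],[0,0,-30,0,0,0,0.15],[0,0,-30,0,0,0,0.15],[0,0,0,0,0,0,0.15],[0,0,0,0,0,0,0.15]]
  ]
}}

```text
t: 7.05
eef_pos: [0.5955, 0.2539, 0.0715]
orientation: [0.0, 0.66, 0.752, 0.001]
wrist_force: [-0.9, -0.0, 0.2]
finger_gap: 0.0272
finger_force: 29.7
```

```bash
python3 - <<'E'
from m import *
c=cam("scene"); cv2.imwrite("pics/s1.png",cv2.resize(c["img"][120:250,270:430,::-1],None,fx=4,fy=4,interpolation=cv2.INTER_CUBIC))
print(state()["eef_pos"],pix(c,[.5945,.2547,.044]))
for P,col in comps(c,(.35,.75),(-.16,.12),(.03,.085),8): print(P.mean(0),col.round())
E
```

```text
[0.5956 0.2541 0.0718] [[360.467  194.7003]]
[0.4426 0.0038 0.0556] [129.  99. 126.]
[ 0.4509 -0.0807  0.0384] [179. 167. 156.]
[ 0.5266 -0.0892  0.0559] [129. 102. 130.]
[0.5454 0.0104 0.0385] [179. 167. 154.]
[ 0.6225 -0.0113  0.0388] [182. 172. 160.]
```

View pics/s1.png

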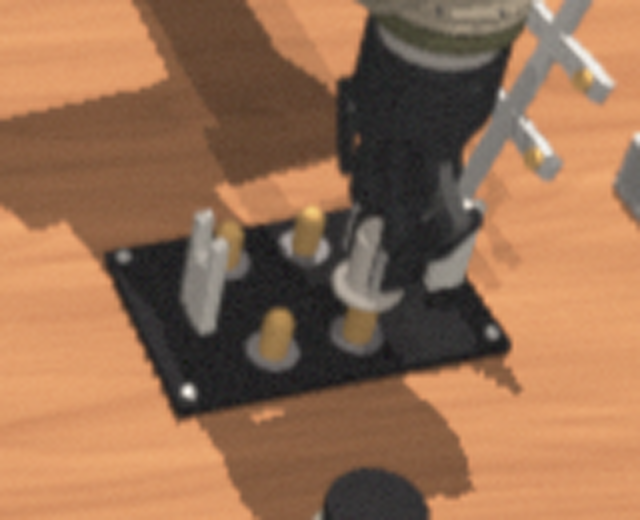

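The picture shows the sleeve hanging just above the post at about (360,290) in the crop, and it looks aligned. I'll lower it now.

{"method": "jog_arm", "body": {
  "commands": [
    [[-0.5,0,-10,0,0,0,0.15],[0,0,-10,0,0,0,0.15],[0,0,-8,0,0,0,0.15],[0,0,-8,0,0,0,0.15],[0,0,-6,0,0,0,0.15],[0,0,-6,0,0,0,0.15],[0,0,0,0,0,0,0.15],[0,0,0,0,0,0,0.15]]
  ]
}}

```text
t: 8.1
eef_pos: [0.5937, 0.2562, 0.0242]
orientation: [-0.001, 0.659, 0.752, 0.001]
wrist_force: [-9.7, 6.4, 17.1]
finger_gap: 0.0269
finger_force: 29.3
```

{"method": "jog_arm", "body": {
  "commands": [
    [[0,0,0,0,0,0,0.5],[0,0,0,0,0,0,0.5],[0,0,0,0,0,0,0.5],[0,0,20,0,0,0,0.5],[0,0,40,0,0,0,0.5],[0,0,46,0,0,0,0.5],[2.7,-26.5,0,0,0,3.7,0.5],[2.7,-26.5,0,0,0,3.7,0.5],[2.7,-26.5,0,0,0,3.7,0.5],[2.7,-26.5,0,0,0,3.7,0.5],[2.7,-26.5,0,0,0,3.7,0.5],[2.7,-26.5,0,0,0,3.7,0.5],[2.7,-26.5,0,0,0,3.7,0.5],[2.7,-26.5,0,0,0,3.7,0.5],[2.7,-26.5,0,0,0,3.7,0.5],[2.7,-26.5,0,0,0,3.7,0.5],[0,0,0,0,0,0,0.5],[0,0,0,0,0,0,0.5]]
  ]
}}

```text
t: 10.35
eef_pos: [0.6214, -0.0101, 0.129]
orientation: [0.0, 0.387, 0.922, 0.0]
wrist_force: [-0.3, 0.0, -0.1]
finger_gap: 0.0425
finger_force: 0.0
```

```bash
python3 - <<'E'
from m import *
c=cam("top")
print(state()["eef_pos"],state()["orientation"])
for P,col in comps(c,(.35,.75),(-.16,.36),(.036,.085),8): T=P[P[:,2]>P[:,2].max()-.006];print(len(P),P.mean(0),(T.min(0)+T.max(0))/2,col.round())
c=cam("scene")
for P,col in comps(c,(.35,.75),(-.16,.3),(.036,.085),8): T=P[P[:,2]>P[:,2].max()-.006];print(len(P),P.mean(0),(T.min(0)+T.max(0))/2,col.round())
E
```

```text
[ 0.6213 -0.0099  0.1289] [0.0002 0.3868 0.9222 0.0001]
105 [0.7465 0.1968 0.0588] [0.7474 0.1997 0.0789] [90. 84. 75.]
136 [0.5949 0.2542 0.0485] [0.5955 0.2542 0.0547] [148. 135. 112.]
47 [0.6007 0.1988 0.0415] [0.6014 0.199  0.0437] [156. 121.  65.]
13 [ 0.609  -0.0096  0.0426] [ 0.6093 -0.01    0.0441] [110. 106.  98.]
91 [0.5657 0.1585 0.0612] [0.5665 0.1591 0.0821] [133. 133. 127.]
221 [0.5443 0.3186 0.0709] [0.5443 0.3228 0.08  ] [127. 123. 116.]
49 [0.5223 0.1885 0.0415] [0.522  0.1893 0.043 ] [155. 123.  67.]
51 [0.5148 0.2443 0.0412] [0.5142 0.2441 0.0435] [153. 120.  64.]
48 [ 0.4464 -0.0816  0.0427] [ 0.4491 -0.0806  0.0437] [176. 171. 159.]
58 [ 0.4505 -0.0808  0.0413] [ 0.4501 -0.0805  0.0437] [189. 177. 165.]
34 [0.518  0.2448 0.041 ] [0.5168 0.2452 0.0431] [189. 153.  95.]
193 [0.5633 0.1655 0.0586] [0.5683 0.1626 0.0823] [163. 152. 137.]
125 [ 0.5265 -0.0892  0.0583] [ 0.5212 -0.0896  0.0687] [133. 105. 134.]
38 [0.5455 0.0048 0.0407] [0.5452 0.0049 0.0426] [135. 126. 118.]
136 [0.5975 0.255  0.0484] [0.5966 0.2546 0.0555] [175. 165. 152.]
37 [0.604  0.2001 0.0408] [0.6043 0.2011 0.0425] [189. 153.  94.]
70 [ 0.6219 -0.0113  0.0417] [ 0.6205 -0.0114  0.043 ] [155. 145. 135.]
13 [0.7481 0.1992 0.08  ] [0.7479 0.1992 0.08  ] [91. 72. 61.]
```

{"method": "jog_arm", "body": {
  "commands": [
    [[-0.5,-0.5,-35,0,0,0,0.5],[0,0,-35,0,0,0,0.5],[0,0,-28,0,0,0,0.5],[0,0,-19,0,0,0,0.5],[0,0,0,0,0,0,0.5],[0,0,0,0,0,0,0.15],[0,0,0,0,0,0,0.15],[0,0,0,0,0,0,0.15],[0,0,0,0,0,0,0.15],[0,0,20,0,0,0,0.15],[0,0,30,0,0,0,0.15],[0,0,38,0,0,0,0.15],[0,0,30,0,0,0,0.15],[0,0,0,0,0,0,0.15],[0,0,0,0,0,0,0.15]]
  ]
}}

```text
t: 12.32
eef_pos: [0.6203, -0.0111, 0.1288]
orientation: [-0.001, 0.387, 0.922, -0.0]
wrist_force: [-0.0, 0.1, -0.3]
finger_gap: 0.0263
finger_force: 29.8
```

{"method": "jog_arm", "body": {
  "commands": [
    [[-1.9,21.1,0,0,0,-3.7,0.15],[-1.9,21.1,0,0,0,-3.7,0.15],[-1.9,21.1,0,0,0,-3.7,0.15],[-1.9,21.1,0,0,0,-3.7,0.15],[-1.9,21.1,0,0,0,-3.7,0.15],[-1.9,21.1,0,0,0,-3.7,0.15],[-1.9,21.1,0,0,0,-3.7,0.15],[-1.9,21.1,0,0,0,-3.7,0.15],[-1.9,21.1,0,0,0,-3.7,0.15],[-1.9,21.1,0,0,0,-3.7,0.15],[0,0,0,0,0,0,0.15],[0,0,-30,0,0,0,0.15],[0,0,-30,0,0,0,0.15],[0,0,0,0,0,0,0.15],[0,0,0,0,0,0,0.15]]
  ]
}}

```text
t: 14.2
eef_pos: [0.6024, 0.1994, 0.0703]
orientation: [0.0, 0.659, 0.752, 0.0]
wrist_force: [0.4, 0.4, 0.2]
finger_gap: 0.0262
finger_force: 29.8
```

```bash
python3 - <<'E'
from m import *
print(state()["eef_pos"])
c=cam("scene"); cv2.imwrite("pics/s2.png",cv2.resize(c["img"][120:250,270:430,::-1],None,fx=4,fy=4,interpolation=cv2.INTER_CUBIC))
for P,col in comps(c,(.57,.66),(.16,.23),(.05,.12),8):
  P=P[(P[:,2]<.11)];print(len(P),P.min(0),P.max(0),col.round())
c=cam("scene")
for P,col in comps(c,(.35,.75),(-.16,.12),(.036,.085),8): T=P[P[:,2]>P[:,2].max()-.006];print(len(P),P.mean(0),(T.min(0)+T.max(0))/2,col.round())
E
```

```text
[0.6024 0.1994 0.0703]
283 [0.5839 0.1801 0.0579] [0.6334 0.2164 0.1095] [101.  95.  90.]
47 [0.5733 0.1602 0.0534] [0.5853 0.1701 0.0869] [154. 147. 137.]
109 [0.4423 0.0038 0.0576] [0.4375 0.0042 0.0691] [130. 101. 128.]
61 [ 0.4509 -0.0806  0.0412] [ 0.4492 -0.0805  0.043 ] [188. 176. 163.]
124 [ 0.5264 -0.0893  0.0583] [ 0.5211 -0.0895  0.0697] [131. 104. 134.]
67 [0.5446 0.0107 0.041 ] [0.5444 0.0106 0.044 ] [189. 177. 164.]
```

View pics/s2.png

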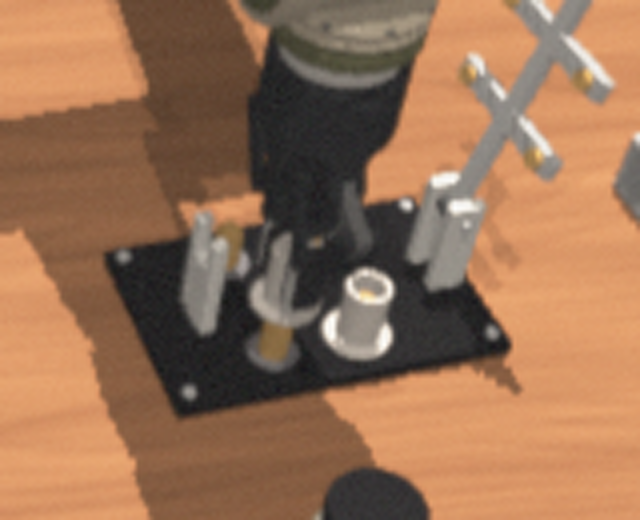

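The first sleeve, at crop (360,310), is fully down on its post. The second is above its post at (280,310). I'll lower it, release it, and move over the sleeve at (.5442,.0105).

{"method": "jog_arm", "body": {
  "commands": [
    [[0,0,-10,0,0,0,0.15],[0,0,-10,0,0,0,0.15],[0,0,-8,0,0,0,0.15],[0,0,-8,0,0,0,0.15],[0,0,-6,0,0,0,0.15],[0,0,-4,0,0,0,0.15],[0,0,0,0,0,0,0.15],[0,0,0,0,0,0,0.15]]
  ]
}}

```text
t: 15.3
eef_pos: [0.6014, 0.1998, 0.0245]
orientation: [-0.0, 0.659, 0.752, -0.0]
wrist_force: [-9.1, -1.0, 12.4]
finger_gap: 0.0262
finger_force: 31.5
```

{"method": "jog_arm", "body": {
  "commands": [
    [[0,0,0,0,0,0,0.5],[0,0,0,0,0,0,0.5],[0,0,0,0,0,0,0.5],[0,0,20,0,0,0,0.5],[0,0,40,0,0,0,0.5],[0,0,46,0,0,0,0.5],[-7.2,-23.6,0,0,0,0,0.5],[-7.2,-23.6,0,0,0,0,0.5],[-7.2,-23.6,0,0,0,0,0.5],[-7.2,-23.6,0,0,0,0,0.5],[-7.2,-23.6,0,0,0,0,0.5],[-7.2,-23.6,0,0,0,0,0.5],[-7.2,-23.6,0,0,0,0,0.5],[-7.2,-23.6,0,0,0,0,0.5],[0,0,0,0,0,0,0.5],[0,0,0,0,0,0,0.5]]
  ]
}}

```text
t: 17.3
eef_pos: [0.5446, 0.0115, 0.1301]
orientation: [0.0, 0.659, 0.752, 0.0]
wrist_force: [-0.2, 1.0, -0.3]
finger_gap: 0.0423
finger_force: 0.0
```

```bash
python3 - <<'E'
from m import *
print(state()["eef_pos"])
c=cam("scene")
for P,col in comps(c,(.35,.75),(-.16,.3),(.036,.085),8): T=P[P[:,2]>P[:,2].max()-.006];print(len(P),P.mean(0),(T.min(0)+T.max(0))/2,col.round())
E
```

```text
[0.5446 0.0115 0.1301]
92 [0.4426 0.0028 0.0566] [0.437  0.0012 0.0687] [88. 65. 91.]
58 [ 0.4504 -0.0811  0.0412] [ 0.4504 -0.0806  0.0433] [188. 176. 163.]
34 [0.5183 0.2449 0.041 ] [0.5165 0.2447 0.0445] [189. 153.  94.]
190 [0.5631 0.1653 0.0592] [0.5661 0.1629 0.0817] [163. 152. 137.]
122 [ 0.5266 -0.0893  0.059 ] [ 0.522  -0.0895  0.0699] [132. 105. 134.]
67 [0.5447 0.0103 0.0409] [0.5444 0.0103 0.042 ] [148. 138. 128.]
139 [0.5977 0.2551 0.0482] [0.5958 0.256  0.0554] [173. 163. 150.]
140 [0.6049 0.2005 0.0483] [0.6031 0.2008 0.0558] [175. 165. 152.]
15 [0.7478 0.2    0.0793] [0.7473 0.1991 0.0789] [86. 69. 60.]
```

{"method": "jog_arm", "body": {
  "commands": [
    [[-0.4,-0.9,-35,0,0,0,0.5],[0,0,-35,0,0,0,0.5],[0,0,-28,0,0,0,0.5],[0,0,-20,0,0,0,0.5],[0,0,0,0,0,0,0.5],[0,0,0,0,0,0,0.15],[0,0,0,0,0,0,0.15],[0,0,0,0,0,0,0.15],[0,0,0,0,0,0,0.15],[0,0,20,0,0,0,0.15],[0,0,30,0,0,0,0.15],[0,0,38,0,0,0,0.15],[0,0,30,0,0,0,0.15],[0,0,0,0,0,0,0.15],[0,0,0,0,0,0,0.15]]
  ]
}}

```text
t: 19.23
eef_pos: [0.5432, 0.0101, 0.1282]
orientation: [-0.001, 0.659, 0.752, -0.0]
wrist_force: [-0.1, 0.8, -1.7]
finger_gap: 0.0274
finger_force: 29.8
```

{"method": "jog_arm", "body": {
  "commands": [
    [[-2.9,23.4,0,0,0,0,0.15],[-2.9,23.4,0,0,0,0,0.15],[-2.9,23.4,0,0,0,0,0.15],[-2.9,23.4,0,0,0,0,0.15],[-2.9,23.4,0,0,0,0,0.15],[-2.9,23.4,0,0,0,0,0.15],[-2.9,23.4,0,0,0,0,0.15],[-2.9,23.4,0,0,0,0,0.15],[-2.9,23.4,0,0,0,0,0.15],[-2.9,23.4,0,0,0,0,0.15],[0,0,0,0,0,0,0.15],[0,0,-30,0,0,0,0.15],[0,0,-30,0,0,0,0.15],[0,0,0,0,0,0,0.15],[0,0,0,0,0,0,0.15]]
  ]
}}

```text
t: 21.1
eef_pos: [0.5154, 0.2437, 0.0701]
orientation: [0.0, 0.66, 0.752, 0.0]
wrist_force: [-0.2, -0.3, 0.2]
finger_gap: 0.0277
finger_force: 29.8
```

{"method": "jog_arm", "body": {
  "commands": [
    [[-0.6,0.8,-10,0,0,0,0.15],[0,0,-10,0,0,0,0.15],[0,0,-8,0,0,0,0.15],[0,0,-8,0,0,0,0.15],[0,0,-6,0,0,0,0.15],[0,0,-4,0,0,0,0.15],[0,0,0,0,0,0,0.15],[0,0,0,0,0,0,0.15]]
  ]
}}

```text
t: 22.1
eef_pos: [0.5139, 0.2454, 0.0242]
orientation: [-0.0, 0.659, 0.752, 0.0]
wrist_force: [-7.6, 4.8, 13.2]
finger_gap: 0.0274
finger_force: 31.0
```

{"method": "jog_arm", "body": {
  "commands": [
    [[0,0,0,0,0,0,0.5],[0,0,0,0,0,0,0.5],[0,0,0,0,0,0,0.5],[0,0,20,0,0,0,0.5],[0,0,40,0,0,0,0.5],[0,0,46,0,0,0,0.5],[-6.5,-32.5,0,0,0,0,0.5],[-6.5,-32.5,0,0,0,0,0.5],[-6.5,-32.5,0,0,0,0,0.5],[-6.5,-32.5,0,0,0,0,0.5],[-6.5,-32.5,0,0,0,0,0.5],[-6.5,-32.5,0,0,0,0,0.5],[-6.5,-32.5,0,0,0,0,0.5],[-6.5,-32.5,0,0,0,0,0.5],[-6.5,-32.5,0,0,0,0,0.5],[-6.5,-32.5,0,0,0,0,0.5],[0,0,0,0,0,0,0.5],[0,0,0,0,0,0,0.5]]
  ]
}}

```text
t: 24.35
eef_pos: [0.4492, -0.0798, 0.1292]
orientation: [-0.0, 0.659, 0.752, 0.0]
wrist_force: [-0.1, 0.7, 0.4]
finger_gap: 0.0428
finger_force: 0.0
```

```bash
python3 - <<'E'
from m import *
print(state()["eef_pos"])
for n in("scene","top"):
  c=cam(n)
  for P,col in comps(c,(.35,.75),(-.16,.3),(.036,.085),8): T=P[P[:,2]>P[:,2].max()-.006];print(len(P),P.mean(0),(T.min(0)+T.max(0))/2,col.round())
E
```

```text
[ 0.4492 -0.0798  0.1292]
112 [0.4425 0.0039 0.0577] [0.4375 0.0042 0.0711] [118.  92. 121.]
61 [ 0.4511 -0.0804  0.041 ] [ 0.4487 -0.0805  0.043 ] [145. 135. 125.]
124 [0.5186 0.2438 0.048 ] [0.5172 0.2443 0.0553] [172. 161. 149.]
124 [ 0.5265 -0.0894  0.0585] [ 0.5219 -0.0896  0.0704] [103.  79. 106.]
181 [0.5627 0.1659 0.0581] [0.5679 0.1623 0.0821] [158. 147. 131.]
140 [0.5977 0.255  0.0481] [0.5967 0.2552 0.0561] [171. 160. 148.]
141 [0.6052 0.2005 0.0485] [0.6038 0.2006 0.0553] [173. 163. 150.]
14 [0.7475 0.1994 0.0789] [0.7474 0.1988 0.0791] [89. 70. 60.]
109 [0.7467 0.1962 0.0588] [0.7477 0.1962 0.0801] [94. 88. 79.]
134 [0.6026 0.1995 0.0479] [0.6031 0.2001 0.0557] [158. 145. 121.]
137 [0.5947 0.2541 0.0481] [0.5955 0.2542 0.056 ] [154. 141. 118.]
93 [0.5665 0.1585 0.0614] [0.5666 0.1607 0.0838] [139. 138. 131.]
144 [0.5156 0.2434 0.0479] [0.5153 0.2435 0.055 ] [157. 143. 119.]
49 [0.5221 0.1886 0.0415] [0.5231 0.1892 0.0433] [164. 129.  70.]
54 [ 0.5242 -0.0875  0.068 ] [ 0.5247 -0.0886  0.0707] [107.  94. 104.]
84 [0.4377 0.0043 0.0673] [0.4373 0.0044 0.0722] [157. 139. 157.]
```

{"method": "jog_arm", "body": {
  "commands": [
    [[0.3,-0.8,-35,0,0,0,0.5],[0,0,-35,0,0,0,0.5],[0,0,-28,0,0,0,0.5],[0,0,-19,0,0,0,0.5],[0,0,0,0,0,0,0.5],[0,0,0,0,0,0,0.15],[0,0,0,0,0,0,0.15],[0,0,0,0,0,0,0.15],[0,0,0,0,0,0,0.15],[0,0,20,0,0,0,0.15],[0,0,30,0,0,0,0.15],[0,0,38,0,0,0,0.15],[0,0,30,0,0,0,0.15],[0,0,0,0,0,0,0.15],[0,0,0,0,0,0,0.15]]
  ]
}}

```text
t: 26.32
eef_pos: [0.4491, -0.0807, 0.1296]
orientation: [-0.001, 0.659, 0.752, -0.0]
wrist_force: [0.3, 0.7, -1.1]
finger_gap: 0.0265
finger_force: 29.6
```

{"method": "jog_arm", "body": {
  "commands": [
    [[7.2,26.9,0,0,0,0,0.15],[7.2,26.9,0,0,0,0,0.15],[7.2,26.9,0,0,0,0,0.15],[7.2,26.9,0,0,0,0,0.15],[7.2,26.9,0,0,0,0,0.15],[7.2,26.9,0,0,0,0,0.15],[7.2,26.9,0,0,0,0,0.15],[7.2,26.9,0,0,0,0,0.15],[7.2,26.9,0,0,0,0,0.15],[7.2,26.9,0,0,0,0,0.15],[0,0,0,0,0,0,0.15],[0,0,-30,0,0,0,0.15],[0,0,-30,0,0,0,0.15],[0,0,0,0,0,0,0.15],[0,0,0,0,0,0,0.15]]
  ]
}}

```text
t: 28.2
eef_pos: [0.5219, 0.1877, 0.0711]
orientation: [0.0, 0.66, 0.752, 0.0]
wrist_force: [-0.1, -0.0, 0.6]
finger_gap: 0.0261
finger_force: 29.6
```

{"method": "jog_arm", "body": {
  "commands": [
    [[-0.4,1,-10,0,0,0,0.15],[0,0,-10,0,0,0,0.15],[0,0,-8,0,0,0,0.15],[0,0,-8,0,0,0,0.15],[0,0,-6,0,0,0,0.15],[0,0,-4,0,0,0,0.15],[0,0,0,0,0,0,0.15],[0,0,0,0,0,0,0.15]]
  ]
}}

```text
t: 29.2
eef_pos: [0.5211, 0.1896, 0.0251]
orientation: [-0.0, 0.659, 0.752, 0.0]
wrist_force: [-4.9, 5.5, 12.5]
finger_gap: 0.0263
finger_force: 31.2
```

{"method": "jog_arm", "body": {
  "commands": [
    [[0,0,0,0,0,0,0.5],[0,0,0,0,0,0,0.5],[0,0,0,0,0,0,0.5],[0,0,20,0,0,0,0.5],[0,0,40,0,0,0,0.5],[-10,-10,50,0,0,0,0.5],[-25,-30,50,0,0,0,0.5],[-25,-30,50,0,0,0,0.5],[-20,-30,50,0,0,0,0.5],[-20,-30,0,0,0,0,0.5],[-20,-30,0,0,0,0,0.5],[0,0,0,0,0,0,0.5]]
  ]
}}

```text
t: 30.7
eef_pos: [0.4012, 0.0288, 0.283]
orientation: [0.0, 0.66, 0.751, 0.0]
wrist_force: [0.2, -0.0, 1.3]
finger_gap: 0.0428
finger_force: 0.0
```

```bash
python3 - <<'E'
from m import *
print(state()["eef_pos"])
for n in("scene","top"):
  c=cam(n)
  for P,col in comps(c,(.45,.65),(-.16,.30),(.036,.09),8): T=P[P[:,2]>P[:,2].max()-.006];print(len(P),P.mean(0),(T.min(0)+T.max(0))/2,col.round())
  for P,col in comps(c,(.4,.68),(.33,.5),(.225,.4),3): print("bar end",len(P),P.mean(0),P.min(0),P.max(0),col.round())
  for P,col in comps(c,(.4,.512),(.3,.5),(.22,.4),3): print("stub",len(P),P.mean(0),P.min(0),P.max(0),col.round())
cv2.imwrite("pics/t3.png",cv2.resize(c["img"][140:300,20:240,::-1],None,fx=3.5,fy=3.5,interpolation=cv2.INTER_CUBIC))
E
```

```text
[0.4012 0.0288 0.283 ]
123 [0.5184 0.2439 0.048 ] [0.5174 0.2448 0.055 ] [169. 158. 146.]
282 [0.5526 0.1725 0.0577] [0.5666 0.1625 0.0849] [164. 156. 146.]
127 [ 0.5266 -0.0893  0.0579] [ 0.523  -0.0896  0.0709] [128. 100. 126.]
137 [0.5976 0.2549 0.0484] [0.5961 0.2552 0.0548] [169. 158. 146.]
138 [0.605  0.2006 0.0488] [0.6031 0.2016 0.0543] [171. 160. 147.]
bar end 201 [0.5257 0.3636 0.2488] [0.4824 0.356  0.2252] [0.5469 0.3739 0.2602] [110.  99.  91.]
stub 54 [0.4987 0.3612 0.2551] [0.4824 0.356  0.2499] [0.5116 0.3692 0.2588] [75. 58. 49.]
131 [0.6025 0.1991 0.0483] [0.6033 0.1997 0.0554] [162. 148. 124.]
136 [0.5949 0.2543 0.0482] [0.5955 0.2543 0.0562] [158. 144. 120.]
114 [0.5664 0.159  0.0671] [0.5664 0.1608 0.0851] [154. 154. 148.]
132 [0.5227 0.1876 0.0482] [0.523  0.1875 0.0548] [165. 150. 123.]
144 [0.5157 0.2434 0.0481] [0.5153 0.2433 0.0552] [159. 145. 121.]
83 [ 0.5211 -0.0878  0.0673] [ 0.5214 -0.0887  0.0701] [163. 144. 161.]
bar end 333 [0.52   0.3637 0.25  ] [0.4849 0.357  0.2251] [0.5443 0.3733 0.2584] [80. 77. 75.]
stub 118 [0.4983 0.3622 0.2542] [0.4849 0.3578 0.2481] [0.512  0.3694 0.2584] [58. 53. 52.]
```

View pics/t3.png

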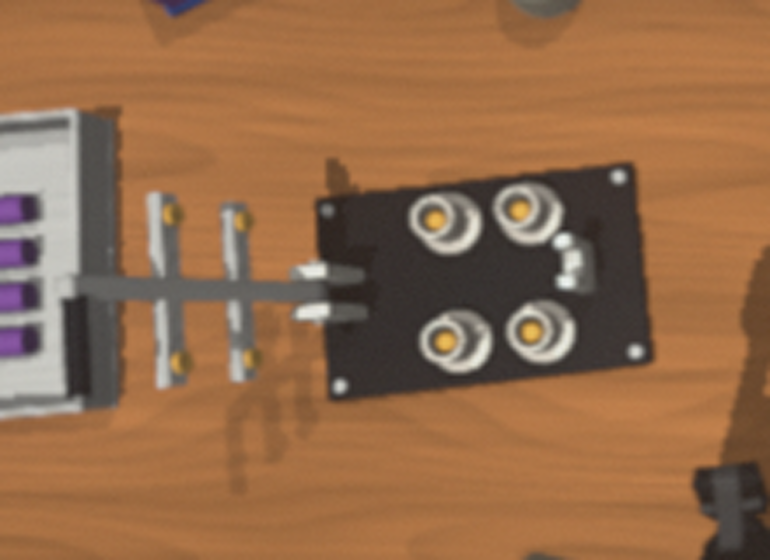

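All four sleeves are down: their rings in the crop surround the brass tips at about (440,222), (525,212), (452,342) and (538,332). The stub is at about (77,350). I'll go above it with the fingers closing along the fixture's y.

{"method": "jog_arm", "body": {
  "commands": [
    [[10.4,33.4,1.7,0,0,9,0.4],[10.4,33.4,1.7,0,0,9,0.4],[10.4,33.4,1.7,0,0,9,0.4],[10.4,33.4,1.7,0,0,9,0.4],[10.4,33.4,1.7,0,0,9,0.4],[10.4,33.4,1.7,0,0,9,0.4],[10.4,33.4,1.7,0,0,9,0.4],[10.4,33.4,1.7,0,0,9,0.4],[10.4,33.4,1.7,0,0,9,0.4],[10.4,33.4,1.7,0,0,9,0.4],[0,0,0,0,0,0,0.4],[0,0,0,0,0,0,0.4]]
  ]
}}

```text
t: 32.3
eef_pos: [0.5055, 0.3644, 0.2992]
orientation: [-0.0, -0.065, 0.998, -0.0]
wrist_force: [-0.0, -0.2, -0.5]
finger_gap: 0.0342
finger_force: 0.0
```

{"method": "jog_arm", "body": {
  "commands": [
    [[-0.8,-1.2,-20,0,0,0,0.4],[0,0,-20,0,0,0,0.4],[0,0,-15,0,0,0,0.4],[0,0,-10,0,0,0,0.4],[0,0,0,0,0,0,0.4],[0,0,0,0,0,0,0.05],[0,0,0,0,0,0,0.05],[0,0,0,0,0,0,0.05],[0,0,0,0,0,0,0.05],[0,0,0,0,0,0,0.05],[0,0,0,0,0,0,0.05]]
  ]
}}

```text
t: 33.67
eef_pos: [0.5053, 0.3631, 0.2358]
orientation: [0.001, -0.065, 0.998, 0.0]
wrist_force: [-1.2, 2.0, 6.1]
finger_gap: 0.0109
finger_force: 29.5
```

```bash
python3 - <<'E'
from h import *
th=np.radians(7.6); ex=np.array([np.cos(th),np.sin(th)]); ey=np.array([-ex[1],ex[0]])
c0=np.array([.559,.2219]); hg=c0+.1*ey-.036*ex
f=lambda p: np.r_[hg-.19*np.cos(p)*ey,.067+.19*np.sin(p)-.019]
p0=1.82; print(state()["eef_pos"],state()["wrist_force"],f(p0))
P=np.array([f(p) for p in np.linspace(p0,0,33)]); print((np.diff(P,axis=0)*1000).round(1).tolist())
E
```

```text
[0.50528782 0.36309969 0.23576152] [-1.21590939  1.99771613  6.14074263] [0.50389305 0.36270882 0.23213073]
[[1.4, -10.4, 2.4], [1.4, -10.6, 1.8], [1.4, -10.6, 1.2], [1.4, -10.7, 0.5], [1.4, -10.7, -0.1], [1.4, -10.7, -0.7], [1.4, -10.6, -1.3], [1.4, -10.5, -1.9], [1.4, -10.4, -2.5], [1.4, -10.3, -3.1], [1.3, -10.1, -3.7], [1.3, -9.8, -4.3], [1.3, -9.6, -4.8], [1.2, -9.3, -5.4], [1.2, -9.0, -5.9], [1.2, -8.6, -6.4], [1.1, -8.3, -6.9], [1.0, -7.9, -7.3], [1.0, -7.4, -7.8], [0.9, -7.0, -8.2], [0.9, -6.5, -8.6], [0.8, -6.0, -8.9], [0.7, -5.5, -9.3], [0.7, -5.0, -9.6], [0.6, -4.4, -9.8], [0.5, -3.9, -10.1], [0.4, -3.3, -10.3], [0.4, -2.7, -10.5], [0.3, -2.1, -10.6], [0.2, -1.5, -10.7], [0.1, -0.9, -10.8], [0.0, -0.3, -10.8]]
```

{"method": "jog_arm", "body": {
  "commands": [
    [[1.4,-10.4,2.4,0,0,0,0.05],[1.4,-10.6,1.8,0,0,0,0.05],[1.4,-10.6,1.2,0,0,0,0.05],[1.4,-10.7,0.5,0,0,0,0.05],[1.4,-10.7,-0.1,0,0,0,0.05],[1.4,-10.7,-0.7,0,0,0,0.05],[1.4,-10.6,-1.3,0,0,0,0.05],[1.4,-10.5,-1.9,0,0,0,0.05],[1.4,-10.4,-2.5,0,0,0,0.05],[1.4,-10.3,-3.1,0,0,0,0.05],[1.3,-10.1,-3.7,0,0,0,0.05],[1.3,-9.8,-4.3,0,0,0,0.05]]
  ]
}}

```text
t: 35.17
eef_pos: [0.5216, 0.2368, 0.2226]
orientation: [-0.0, -0.065, 0.998, 0.0]
wrist_force: [3.1, 2.7, 1.4]
finger_gap: 0.0109
finger_force: 29.7
```

{"method": "jog_arm", "body": {
  "commands": [
    [[1.3,-9.6,-4.8,0,0,0,0.05],[1.2,-9.3,-5.4,0,0,0,0.05],[1.2,-9.0,-5.9,0,0,0,0.05],[1.2,-8.6,-6.4,0,0,0,0.05],[1.1,-8.3,-6.9,0,0,0,0.05],[1.0,-7.9,-7.3,0,0,0,0.05],[1.0,-7.4,-7.8,0,0,0,0.05],[0.9,-7.0,-8.2,0,0,0,0.05],[0.9,-6.5,-8.6,0,0,0,0.05],[0.8,-6.0,-8.9,0,0,0,0.05],[0.7,-5.5,-9.3,0,0,0,0.05],[0.7,-5.0,-9.6,0,0,0,0.05]]
  ]
}}

```text
t: 36.67
eef_pos: [0.5336, 0.1472, 0.1333]
orientation: [-0.0, -0.065, 0.998, 0.0]
wrist_force: [0.2, 6.2, -0.1]
finger_gap: 0.0106
finger_force: 29.2
```

{"method": "jog_arm", "body": {
  "commands": [
    [[0.6,-4.4,-9.8,0,0,0,0.05],[0.5,-3.9,-10.1,0,0,0,0.05],[0.4,-3.3,-10.3,0,0,0,0.05],[0.4,-2.7,-10.5,0,0,0,0.05],[0.3,-2.1,-10.6,0,0,0,0.05],[0.2,-1.5,-10.7,0,0,0,0.05],[0.1,-0.9,-10.8,0,0,0,0.05],[0,-0.3,-9,0,0,0,0.05],[0,0,0,0,0,0,0.05],[0,0,0,0,0,0,0.05]]
  ]
}}

```text
t: 37.92
eef_pos: [0.537, 0.1303, 0.0543]
orientation: [0.002, -0.065, 0.998, 0.002]
wrist_force: [-4.7, 16.7, 19.1]
finger_gap: 0.0105
finger_force: 32.9
```

```bash
cat > bar.py <<'E'
from m import *
print(state()["eef_pos"],state()["wrist_force"])
th=np.radians(7.6); ex=np.array([np.cos(th),np.sin(th)]); ey=np.array([-ex[1],ex[0]]); c0=np.array([.559,.2219])
for n in("top","scene"):
    c=cam(n); W=cloud(c).reshape(-1,3); L=np.c_[(W[:,:2]-c0)@ex,(W[:,:2]-c0)@ey,W[:,2]]
    m=(abs(L[:,0])<.0045)&(L[:,1]>-.055)&(L[:,1]<.078)&(L[:,2]>.06)&(L[:,2]<.12); B=L[m]
    k=np.polyfit(B[:,1],B[:,2],1); r=abs(B[:,2]-np.polyval(k,B[:,1]))<.003; k=np.polyfit(B[r,1],B[r,2],1)
    print(n,m.sum(),"angle",-k[0],"z at hinge",np.polyval(k,.1),"z at fork",np.polyval(k,-.062))
    cv2.imwrite(f"pics/b_{n}.png",cv2.resize(c["img"][130:260,(80 if n=='top' else 270):(240 if n=='top' else 430),::-1],None,fx=4,fy=4,interpolation=cv2.INTER_CUBIC))
E
python3 bar.py
```

```text
[0.537  0.1303 0.0543] [-4.7055 16.7027 19.0873]
top 9 angle 0.12039209297710228 z at hinge 0.06889455273633832 z at fork 0.0883980717986289
scene 155 angle 0.001099289060150423 z at hinge 0.0711823375616613 z at fork 0.07136042238940567
```

{"method": "jog_arm", "body": {
  "commands": [
    [[0,0,-1,0,0,0,0.05],[0,0,0,0,0,0,0.3],[0,0,0,0,0,0,0.3],[0,0,0,0,0,0,0.3],[0,0,20,0,0,0,0.3],[0,0,40,0,0,0,0.3],[0,-30,50,0,0,0,0.3],[0,-40,20,0,0,0,0.3],[0,-50,0,0,0,0,0.3],[0,-50,0,0,0,0,0.3],[0,0,0,0,0,0,0.3]]
  ]
}}

```text
t: 39.4
eef_pos: [0.536, -0.0449, 0.1808]
orientation: [-0.0, -0.063, 0.998, -0.0]
wrist_force: [-0.1, 0.8, -0.5]
finger_gap: 0.0255
finger_force: 0.0
```

```bash
python3 bar.py; python3 - <<'E'
from m import *
for n in("top","scene"):
  c=cam(n)
  for P,col in comps(c,(.45,.56),(-.31,-.21),(.100,.2),8):
    q=P[:,:2]-P[:,:2].mean(0); v=np.linalg.svd(q)[2][0]; T=P[P[:,2]>.105]; Q=T[:,:2]@np.array([v,[-v[1],v[0]]]).T
    mid=(Q.min(0)+Q.max(0))/2; print("knob",len(P),P[:,2].max(),"az",np.degrees(np.arctan2(v[1],v[0])),np.ptp(Q,axis=0),"centre",mid@np.array([v,[-v[1],v[0]]]))
  for P,col in comps(c,(.45,.56),(-.39,-.31),(.083,.2),8): print("button",(P.min(0)+P.max(0))/2,np.ptp(P,axis=0))
  if n=="top": cv2.imwrite("pics/t5.png",cv2.resize(c["img"][200:290,330:440,::-1],None,fx=5,fy=5,interpolation=cv2.INTER_CUBIC))
E
```

```text
[ 0.536  -0.0449  0.1808] [-0.1189  0.7587 -0.4812]
top 242 angle 0.003587839097866166 z at hinge 0.0710920197161611 z at fork 0.07167324965001542
scene 154 angle -0.003069159583242019 z at hinge 0.07158511097901515 z at fork 0.07108790712652995
knob 138 0.1112831063097093 az 109.65432393098305 [0.0419 0.0142] centre [ 0.5017 -0.2666]
button [ 0.5095 -0.3461  0.0886] [0.0282 0.0301 0.0106]
knob 105 0.11049678153903983 az 108.44000513919953 [0.041  0.0155] centre [ 0.504  -0.2662]
button [ 0.5104 -0.3485  0.0885] [0.0312 0.0317 0.0108]
```

View pics/t5.png

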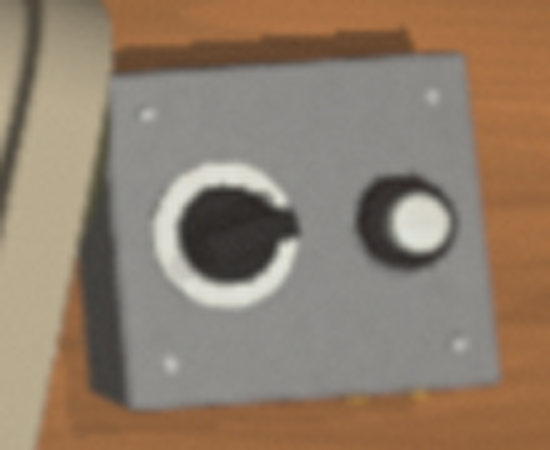

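View pics/b_scene.png

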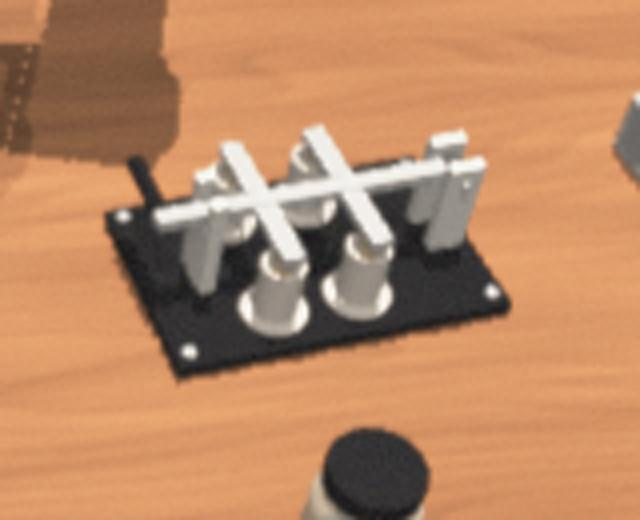

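The bar is in its catch, level across all four sleeves (its angle measures about 0). The knob's grip bar points at about (285,225) in the crop, an azimuth of 109°. I'll turn the wrist the long way round to leave range for the anticlockwise turn.

{"method": "jog_arm", "body": {
  "commands": [
    [[-1.6,-11,0,0,0,-10,0.4],[-1.6,-11,0,0,0,-10,0.4],[-1.6,-11,0,0,0,-10,0.4],[-1.6,-11,0,0,0,-10,0.4],[-1.6,-11,0,0,0,-10,0.4],[-1.6,-11,0,0,0,-10,0.4],[-1.6,-11,0,0,0,-10,0.4],[-1.6,-11,0,0,0,-10,0.4],[-1.6,-11,0,0,0,-10,0.4],[-1.6,-11,0,0,0,-10,0.4],[-1.6,-11,0,0,0,-10,0.4],[-1.6,-11,0,0,0,-10,0.4],[-1.6,-11,0,0,0,-10,0.4],[-1.6,-11,0,0,0,-10,0.4],[-1.6,-11,0,0,0,-10,0.4],[-1.6,-11,0,0,0,-10,0.4],[-1.6,-11,0,0,0,-10,0.4],[-1.6,-11,0,0,0,-10,0.4],[-1.6,-11,0,0,0,-10,0.4],[-2,-12,0,0,0,-10,0.4]]
  ]
}}

```text
t: 42.1
eef_pos: [0.5042, -0.262, 0.1811]
orientation: [-0.0, 0.994, -0.111, -0.0]
wrist_force: [0.9, -0.2, 0.2]
finger_gap: 0.0342
finger_force: 0.0
```

{"method": "jog_arm", "body": {
  "commands": [
    [[0,0,0,0,0,-10,0.4],[0,0,0,0,0,-10,0.4],[0,0,0,0,0,-10,0.4],[0,0,0,0,0,-10,0.4],[0,0,0,0,0,-10,0.4],[0,0,0,0,0,-8,0.4],[0,0,0,0,0,0,0.4],[0,0,0,0,0,0,0.4]]
  ]
}}

```text
t: 43.1
eef_pos: [0.504, -0.2623, 0.1812]
orientation: [-0.0, 0.818, -0.576, -0.0]
wrist_force: [0.7, 0.5, -0.5]
finger_gap: 0.0341
finger_force: 0.0
```

```bash
python3 - <<'E'
from m import *
s=state();print(s["eef_pos"],s["qpos"],s["orientation"])
c=cam("scene");W=cloud(c).reshape(-1,3);r=np.hypot(W[:,0]-.503,W[:,1]+.2664);d=np.array([np.cos(np.radians(19)),np.sin(np.radians(19))])
o=abs((W[:,:2]-[.503,-.2664])@d)
for a,b in((.013,.02),(.024,.028)):
  m=(r>a)&(r<b)&(o>.010)&(W[:,0]>.503)&(W[:,2]<.1); print(np.percentile(W[m,2],[10,50,90]),m.sum())
E
```

```text
[ 0.504  -0.2623  0.1812] [-0.6859  0.4485  1.4375  0.      1.2556  2.1118] [-0.      0.8176 -0.5757 -0.    ]
[0.0725 0.0774 0.0792] 36
[0.0701 0.0715 0.073 ] 25
```

{"method": "jog_arm", "body": {
  "commands": [
    [[-1,-4,-35,0,0,-0.7,0.4],[0,0,-35,0,0,0,0.4],[0,0,-20,0,0,0,0.4],[0,0,-7,0,0,0,0.4],[0,0,0,0,0,0,0.4],[0,0,0,0,0,0,0.05],[0,0,0,0,0,0,0.05],[0,0,0,0,0,0,0.05],[0,0,0,0,0,0,0.05],[0,0,0,0,0,0,0.05]]
  ],
  "grip_force": 40
}}

```text
t: 44.4
eef_pos: [0.5009, -0.2678, 0.0855]
orientation: [0.002, 0.813, -0.582, -0.001]
wrist_force: [-15.2, -3.9, 9.0]
finger_gap: 0.0136
finger_force: 42.5
```

{"method": "jog_arm", "body": {
  "commands": [
    [[0,0,0,0,0,6,0.05],[0,0,0,0,0,6,0.05],[0,0,0,0,0,6,0.05],[0,0,0,0,0,6,0.05],[0,0,0,0,0,6,0.05],[0,0,0,0,0,6,0.05],[0,0,0,0,0,6,0.05],[0,0,0,0,0,6,0.05],[0,0,0,0,0,6,0.05],[0,0,0,0,0,6,0.05],[0,0,0,0,0,5,0.05],[0,0,0,0,0,5,0.05],[0,0,0,0,0,0,0.05],[0,0,0,0,0,0,0.05]]
  ]
}}

```text
t: 46.15
eef_pos: [0.5014, -0.2668, 0.0855]
orientation: [-0.0, 1.0, -0.01, -0.002]
wrist_force: [-11.9, 1.1, 9.6]
finger_gap: 0.0128
finger_force: 42.7
```

```bash
cat > sel.py <<'E'
from m import *
s=state();o=s["orientation"];print(s["eef_pos"],"force",s["wrist_force"],"torque",s["ft_torque"],"tool az",(2*np.degrees(np.arctan2(o[2],o[1]))-90)%180,"q6",s["qpos"][5],"gap",s["finger_gap"])
E
python3 sel.py
```

```text
[ 0.5014 -0.2668  0.0855] force [-11.8709   1.1339   9.6403] torque [0.5119 2.0187 0.0094] tool az 88.82470636084891 q6 0.8979212334851079 gap 0.012818233773158303
```

{"method": "jog_arm", "body": {
  "commands": [
    [[-1.5,0,0,0,0,5,0.05],[0,0,0,0,0,5,0.05],[0,0,0,0,0,0,0.05]]
  ]
}}

```text
t: 46.52
eef_pos: [0.5017, -0.2668, 0.0857]
orientation: [0.0, 0.997, 0.076, 0.001]
wrist_force: [-1.2, 2.4, 6.2]
finger_gap: 0.0132
finger_force: 67.2
```

```bash
python3 sel.py
```

```text
[ 0.5017 -0.2668  0.0857] force [-1.2094  2.4131  6.1811] torque [ 0.5813  0.2545 -1.1456] tool az 98.68729129405052 q6 0.7230789135984923 gap 0.013164191655823332
```

The torque of -1.15 N m at 80° shows the end stop, so the selector started at three clicks. I'll turn it 80° back clockwise.

{"method": "jog_arm", "body": {
  "commands": [
    [[0,0,0,0,0,-5,0.05],[0,0,0,0,0,-5,0.05],[0,0,0,0,0,-7,0.05],[0,0,0,0,0,-7,0.05],[0,0,0,0,0,-7,0.05],[0,0,0,0,0,-7,0.05],[0,0,0,0,0,-7,0.05],[0,0,0,0,0,-7,0.05],[0,0,0,0,0,-7,0.05],[0,0,0,0,0,-7,0.05],[0,0,0,0,0,-7,0.05],[0,0,0,0,0,-7,0.05],[0,0,0,0,0,0,0.05],[0,0,0,0,0,0,0.05],[0,0,0,0,0,0,0.05]]
  ]
}}

```text
t: 48.4
eef_pos: [0.5006, -0.268, 0.0856]
orientation: [0.001, 0.813, -0.582, 0.0]
wrist_force: [-8.7, -3.7, 7.0]
finger_gap: 0.0132
finger_force: 42.3
```

```bash
python3 sel.py
```

```text
[ 0.5006 -0.268   0.0856] force [-8.6608 -3.7016  6.958 ] torque [-0.6366  1.3574  0.0959] tool az 18.804328617114322 q6 2.1183205998524013 gap 0.013243718233682887
```

{"method": "jog_arm", "body": {
  "commands": [
    [[0,0,0,0,0,0,0.4],[0,0,0,0,0,0,0.4],[0,0,0,0,0,0,0.4],[0,0,20,0,0,0,0.4],[0,0,25,0,0,0,0.4],[4,-30,0,0,0,0,0],[4.5,-49,0,0,0,0,0],[0,0,0,0,0,0,0],[0,0,0,0,0,0,0],[0,0,0,0,0,0,0],[0,0,0,0,0,0,0]]
  ]
}}

```text
t: 49.78
eef_pos: [0.5099, -0.3451, 0.1294]
orientation: [-0.0, 0.813, -0.582, 0.0]
wrist_force: [-0.4, 1.1, 0.1]
finger_gap: -0.0001
finger_force: 0.0
```

```bash
python3 sel.py; python3 - <<'E'
from m import *
c=cam("scene")
for P,col in comps(c,(.45,.56),(-.31,-.22),(.100,.115),8):
    q=P[:,:2]-P[:,:2].mean(0); v=np.linalg.svd(q)[2][0]; print(len(P),np.degrees(np.arctan2(v[1],v[0])),P.mean(0))
cv2.imwrite("pics/s7.png",cv2.resize(c["img"][110:230,70:190,::-1],None,fx=4,fy=4,interpolation=cv2.INTER_CUBIC))
E
```

```text
[ 0.5099 -0.3451  0.1294] force [-0.4402  1.0645  0.0571] torque [-0.025  -0.0068 -0.013 ] tool az 18.840616346350828 q6 2.0277275649257316 gap -0.00011170160681647109
110 108.99629505390288 [ 0.5056 -0.266   0.1062]
```

View pics/s7.png

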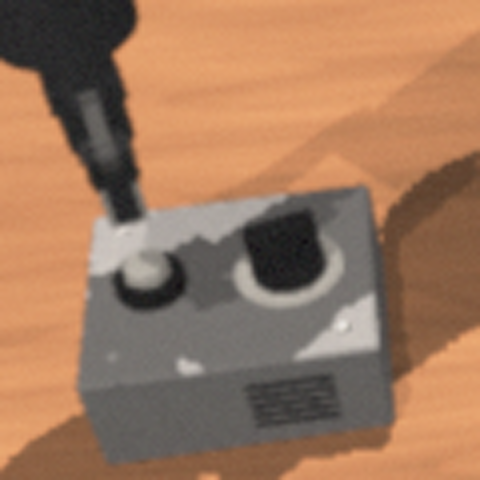

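The knob is back at 109°, which is the third click, and the shut fingertips are above the button at crop (148,270). I'll press it now.

{"method": "jog_arm", "body": {
  "commands": [
    [[0,-1,-20,0,0,0,0],[0,0,-14,0,0,0,0],[0,0,-4,0,0,0,0],[0,0,-3,0,0,0,0],[0,0,-3,0,0,0,0],[0,0,-2,0,0,0,0],[0,0,0,0,0,0,0]]
  ]
}}

```text
t: 50.7
eef_pos: [0.51, -0.3469, 0.0858]
orientation: [0.0, 0.813, -0.582, 0.001]
wrist_force: [-6.1, 6.5, 18.6]
finger_gap: 0.0008
finger_force: 9.6
```

{"method": "jog_arm", "body": {
  "commands": [
    [[0,0,0,0,0,0,0],[0,0,10,0,0,0,0],[0,0,40,0,0,0,0],[0,0,50,0,0,0,0],[-30,40,40,0,0,0,0],[-30,50,0,0,0,0,0],[-30,50,0,0,0,0,0],[0,0,0,0,0,0,0],[0,0,0,0,0,0,0]]
  ]
}}

```text
t: 51.82
eef_pos: [0.4211, -0.2085, 0.2228]
orientation: [0.0, 0.813, -0.582, 0.001]
wrist_force: [0.6, -0.2, -0.1]
finger_gap: -0.0002
finger_force: 0.0
```

```bash
python3 bar.py; python3 - <<'E'
from m import *
c=cam("scene")
for P,col in comps(c,(.45,.56),(-.31,-.22),(.100,.115),8):
    q=P[:,:2]-P[:,:2].mean(0); v=np.linalg.svd(q)[2][0]; print("knob",np.degrees(np.arctan2(v[1],v[0])))
for P,col in comps(c,(.45,.56),(-.39,-.31),(.083,.2),8): print("button top",np.percentile(P[:,2],[50,90]))
for P,col in comps(c,(.57,.65),(.16,.3),(.04,.062),8): print("sleeve",P.mean(0),P[:,2].max())
E
```

```text
[ 0.4211 -0.2085  0.2228] [ 0.6359 -0.1992 -0.0699]
top 243 angle 0.00425869713867818 z at hinge 0.0711751787003951 z at fork 0.07186508763686096
scene 150 angle -0.0034411014672265554 z at hinge 0.071634034322195 z at fork 0.0710765758845043
knob 108.30474569410318
button top [0.0904 0.0927]
sleeve [0.6    0.2532 0.0495] 0.060724845762481224
sleeve [0.582  0.1641 0.0512] 0.061140362262848955
sleeve [0.6079 0.1991 0.0489] 0.05852203388610584
```

View pics/b_scene.png

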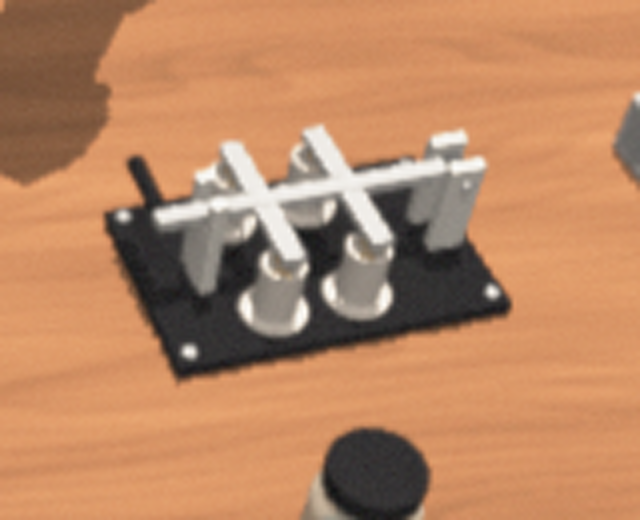

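The sleeves at (275,290), (357,275), (237,215) and (313,190) are all seated, the bar is home in its catch, the knob is at click 3, and the button is out. I'll hand the job in.

```bash
python3 -c "
from cell import *
print(job_done())"
```

```text
the job is handed in; nothing more can be done
None
```

I handed the job in with all four sleeves fully down on their posts, the contact bar home in its catch, the selector taken to its anticlockwise stop and then to the third click, and the push button pressed fully in and back out; `job_done()` returned no verdict.

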